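Roll a chromatography column into its V-cradle

ROBOT

A 6-joint arm with a two-finger parallel gripper is mounted at the origin on the work surface. World frame = base frame: x ahead of the robot, y to its left, z up, the work surface at z = 0. Lengths are in mm, angles in rad, forces in N, time in s.
With the tool pointing down it reaches from about 275 to 750 mm from the base axis. Payload 10.2 kg.
Tool frame: the origin (TCP) lies midway between the tips of the shut fingers; the grasp point (between the pads) lies 19 mm behind it; z points along the fingers, y is the direction in which the jaws open and shut (so a half turn about z gives the same grasp; the last joint's range is limited). The gripper opens to 85 mm and grips with 20 to 120 N. Pads are 22 mm wide; open, the fingers measure 114 mm over their backs; the gripper's body (76 mm by 85 mm) begins 54 mm behind the grasp point. The pads swing forward as they close: fully open they stand 13 mm farther back than shut.
Start: joints at [-1.427, 0.313, 1.498, -0, 1.331, -0.223], TCP at [188.268, -490.088, 202.694] pointing down, gripper open.
Joint ranges: [-2.94, 2.94], [-0.97, 2.17], [0.19, 2.56], [-1.23, 4.37], [0.02, 3.11], [-2.88, 2.88]. Speed limits (rad/s): [2.39, 2.39, 3.01, 3.14, 3.14, 3.14].

INTERFACE

Orientations are given as a unit quaternion [w, x, y, z].
In Python, from rig import sense, optics, ctrl gives the robot as it stands.
- The arm moves only by the tool play_rows, never from a script. Its argument "plan" is a list of rows, each a list of 7 numbers: the shift along the world's x, y, z in mm, then the turn, a rotation vector about the world's x, y, z in rad, then the opening, from -1 (shut) to 1 (fully open), so that 0 is half open. A call has 1 to 5 rows; each row shifts and turns the pose as measured when the row begins; what a row does not reach is not made up. A row lasts 1/12 s, in which the tool goes at most 41.7 mm and 7.16 degrees, less where a joint would pass 70% of its speed; a pose out of reach is approached as far as the arm can. A call is refused whole if a number of a shift passes 41.7 or a number of a turn 0.125, either way. A call with a gripper value outside its range is refused whole. The fingers move at their own pace and stop on an object; "grip_force" is the grip in N (left out, the last holds). Time passes only in rows, so rows that do not move let the fingers close. It gives the time, the measured TCP pose, the force and the opening at its end, in the units of the state.
- sense(): the state, without advancing time (a new reading comes with each control period).
- optics.capture(name): name is "scene" or "top" or "wrist"; returns a dict with "img" (384x512x3 uint8, blue, green, red), "fx", "fy", "cx", "cy" (pixels), "dist" ([k1, k2, p1, p2, k3] as OpenCV has them; the pictures are not rectified), "world_to_cam" (4x4, takes a point from world to camera coordinates). Camera axes: x right, y up, looking along -z (the intrinsics and any distortion apply to the point x, -y, -z); pixel columns grow to the right and rows downward; lengths in mm; the calibration is good to about 2 mm. A picture is of the moment at which its call begins. There is no depth.
- ctrl.finish_job(): hands the job in, once; it reports no verdict.
The state is a dict: "time_s": time; "joints": joint angles; "dq": joint speeds; "tau": joint torques, N m; "eef_pos": TCP position; "ee_rot": TCP orientation; "force": force on the tool from outside, world axes, zero at the start; "wrist_torque": the same for the moment, N m; "grip_width": opening from 0.0 (shut) to 1.0 (fully open).
Only numpy, scipy, OpenCV 4.12 (cv2) and the standard library are available. Lean on these libraries where they do the work, as an engineer would, in place of code of your own. Each camera call takes 0.05 s, during which the arm holds its last target. There are 200 camera calls.

TASK

With the outside of the fingers only, roll the steel column along the bench, up the low ramp of the white cradle and into its V groove, then push it endways along the groove until its end rests against the upright stop plate. Do not pick the column up or carry it, leave the rack, bottle, wrench and jar where they are, and finish with the robot clear of everything and the column lying still.

Things in the scene. Friction and masses are not known exactly. Their poses are not given: they have to be found in the camera images.
- column: Loose steel cylinder, 40 mm diameter, 160 mm long, 0.4 to 0.8 kg, lying on the bench on the robot's side of the cradle, within 10 degrees of parallel to the groove, its axis 125 to 160 mm from the groove line. It rolls easily and rolls back down the ramp if let go there. Origin: its middle, on the axis (20 mm high at the start). Its y axis runs along the bar; its x and z turn as it rolls.
- cradle: Off-white plastic V-cradle fixed to the bench. Origin: on the bench under the middle of the groove's bottom line; y runs along the groove towards the stop plate, x across it, away from the robot. Groove 260 mm long (y -130 to +130 mm), open at -y. A column seated in it has its axis at x = 0, 25 mm above the bench. Friction coefficient on the polished column is 0.3 to 0.5.
- groove (a point): Middle of the groove's bottom line, 2 mm above the bench. The flanks rise from it at 30 degrees: 12 mm high at the crest on the robot's side (x = -17 mm), 24 mm high at the back (x = +38 mm, then a flat top to +52 mm).
- crest (a point): Middle of the crest between ramp and groove, 12 mm above the bench, at cradle x = -17 mm. From it a plain ramp, as long as the groove, falls towards the robot and meets the bench 60 mm away (cradle x = -77 mm).
- stop_face (a point): Point on the inner face (cradle y = +130 mm) of the upright dark steel stop plate that closes the groove's +y end (the robot's left), over the groove line, 25 mm above the bench. Plate 45 mm high, 12 mm thick, from cradle x = -23 to +52 mm. With the column against it, the column's middle is 80 mm from it, at cradle y = +50 mm.
- vial_rack: White vial rack, 75 x 155 x 48 mm, loose, to the left. Origin: centre of its underside. Leave alone.
- reagent_bottle: Amber bottle, 56 mm diameter, 115 mm high, loose, to the far left. Origin: centre of its underside. Leave alone.
- wrench: Steel spanner, 150 mm long, lying flat to the right, loose. Origin: underside, near its middle. Leave alone.
- jar: Low clear jar, 52 mm diameter, 60 mm high, loose, to the right. Origin: centre of its underside. Leave alone.
Mind the look-alikes: they are no part of the job. Leave any pink or turquoise look-alike of the column alone.

How it is judged:
By the outcome, as a careful person would: the job done as asked, in the order asked, and still so for the second after the job is handed in, with the robot touching nothing.
It also fails if it takes over 53 s, if anything falls off the work surface, if the arm or the gripper's body presses on something with over 40 N, if the wrist force passes 120 N, or if a joint passes its speed limit or range.

## Working session

There is one attempt and no reset: what is moved stays moved. The work goes in short steps, Python scripts to look and compute and a tool call to move; the robot and the scene stay as the last step left them, time stands still between calls to the robot, and variables do not carry over. Pictures are saved under pics/ and viewed, about 8 in all and at most 12, crops included, and the job is handed in when it is done.

Besides the shell and the picture viewer there is one more tool, called after "Call:" as name(argument=value, ...) on one line, values as JSON. play_rows: Moves the arm, as the interface text tells. Its arguments: {"type":"object","properties":{"plan":{"type":"array"},"grip_force":{"type":"number"}},"required":["plan"]}

```bash
mkdir -p pics
cat > h.py <<'E'
import numpy as np, cv2
from rig import sense, optics, ctrl
def cap(n):
    return optics.capture(n)
def pix2world(c,uv,z):
    K=np.array([[c["fx"],0,c["cx"]],[0,c["fy"],c["cy"]],[0,0,1]],float)
    n=cv2.undistortPoints(np.array(uv,float).reshape(-1,1,2),K,np.array(c["dist"],float)).reshape(-1,2)
    T=np.array(c["world_to_cam"]);R=T[:3,:3];o=-R.T@T[:3,3]
    out=[]
    for (a,b) in n:
        d=R.T@np.array([a,-b,-1]);s=(z-o[2])/d[2];out.append(o+s*d)
    return np.array(out)
def w2pix(c,P):
    T=np.array(c["world_to_cam"]);P=np.atleast_2d(P);q=P@T[:3,:3].T+T[:3,3]
    q=q*[1,-1,-1]
    K=np.array([[c["fx"],0,c["cx"]],[0,c["fy"],c["cy"]],[0,0,1]],float)
    return cv2.projectPoints(q.reshape(-1,1,3),np.zeros(3),np.zeros(3),K,np.array(c["dist"],float))[0].reshape(-1,2)
E
python3 - <<'E'
from h import *
s=sense();print(s)
import pickle
for n in("scene","top"):
    c=cap(n);pickle.dump(c,open(n+".pkl","wb"));cv2.imwrite(f"pics/{n}0.png",cv2.resize(c["img"],(800,600),interpolation=cv2.INTER_CUBIC))
    T=np.array(c["world_to_cam"]);print(n,-T[:3,:3].T@T[:3,3],c["fx"])
E
```

```text
{'time_s': 0.0, 'joints': array([-1.42738768e+00,  3.13444740e-01,  1.49845384e+00, -1.47936181e-06,
        1.33099917e+00, -2.23397601e-01]), 'dq': array([ 0.00055384,  0.00193635,  0.00053408,  0.00037867, -0.00049881,
        0.0004096 ]), 'tau': array([ 8.25972766e-04, -4.12267220e+01, -2.59739703e+01, -1.65597212e-04,
        4.09636748e-03, -3.23841800e-05]), 'eef_pos': array([ 188.22938239, -489.77551623,  202.13148534]), 'ee_rot': array([-6.52054088e-04,  9.83228496e-01,  1.82376807e-01,  2.53734996e-05]), 'force': array([ 0.84197985,  0.45594164, -0.19518449]), 'wrist_torque': array([-0.02353209, -0.04097287, -0.01052029]), 'grip_width': 0.9996271420896552}
scene [1436.69161355 -471.63467482 1182.51200798] 463.47490049729504
top [ 255.98579002  -16.27541336 1747.53862509] 493.85378597912734
```

View pics/top0.png

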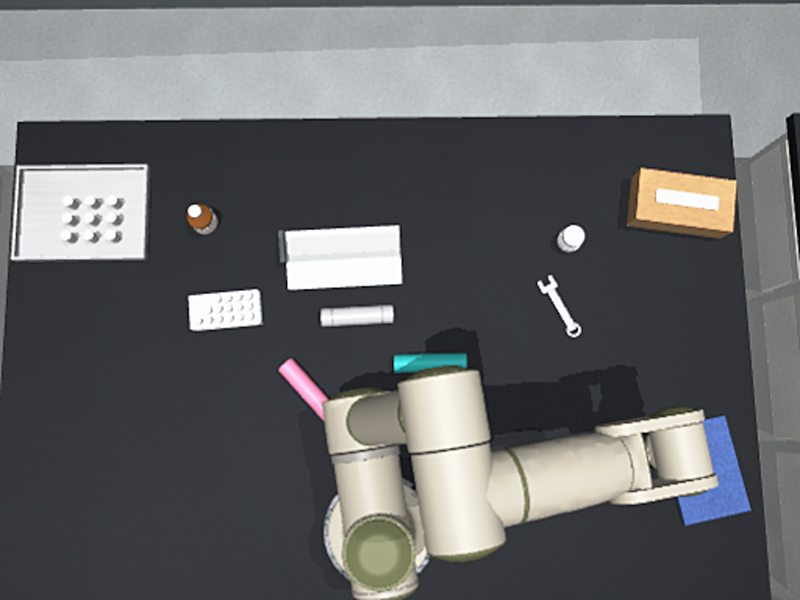

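View pics/scene0.png

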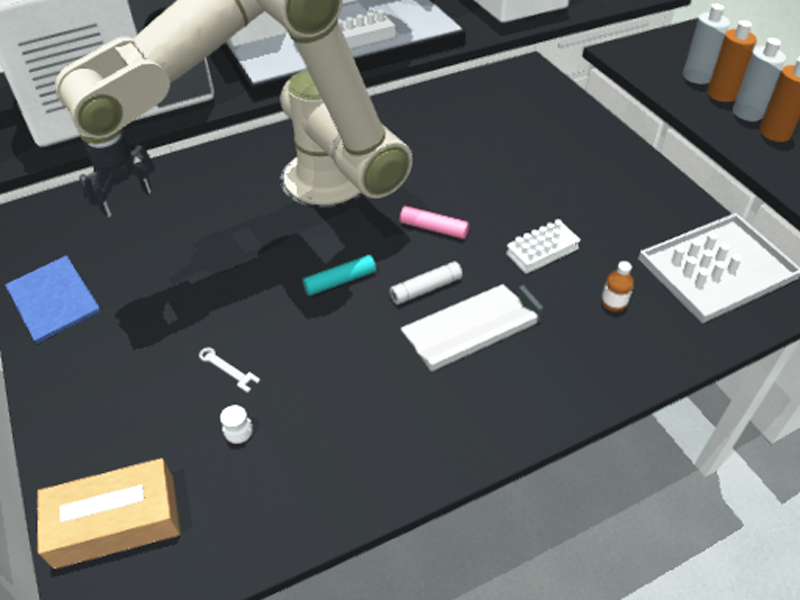

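Top view: the grey-silver steel column is at (357,315), the turquoise look-alike at (430,362), the pink one at (303,385) and the cradle at (343,257), with its stop plate at (283,246). I choose the silver one. Next is a close crop to check it.

Run:
```python
import pickle;from h import *
c=pickle.load(open("top.pkl","rb"))
cv2.imwrite("pics/crop1.png",cv2.resize(c["img"][135:245,170:310],None,fx=5.4,fy=5.4,interpolation=cv2.INTER_CUBIC))
```

```text
(no output)
```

View pics/crop1.png

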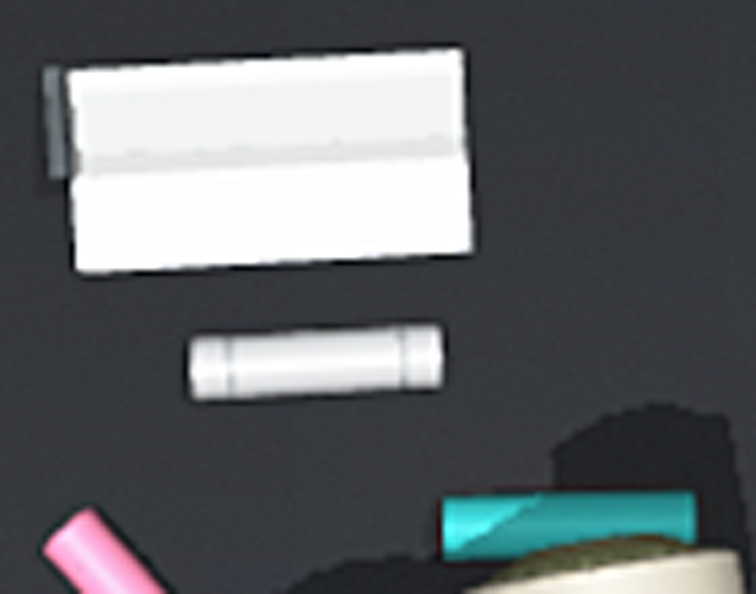

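The crop shows the silver column with end bands, from (190,368) to (444,357). The cradle's ramp foot runs (77,272) to (472,252) and its back edge (68,70) to (463,48). The plate is at (57,122).

Run:
```python
import pickle;from h import *
c=pickle.load(open("top.pkl","rb"))
f=lambda L:[(170+(x+.5)/5.4-.5,135+(y+.5)/5.4-.5) for x,y in L]
for n,L,z in(("ramp",[(77,272),(472,252)],0),("crest",[(74,178),(468,154)],12),("back",[(68,70),(463,48)],24),("colends",[(190,368),(444,357)],20),("turq",[(443,560),(443,495),(694,495)],20),("pink",[(45,547),(95,508)],20),("jar,",[],0)):
    if not L: continue
    P=pix2world(c,f(L),z);print(n,P.round(1).tolist(),P.mean(0).round(1), np.degrees(np.arctan2(*(P[0]-P[1])[:2])).round(2), np.linalg.norm(P[0]-P[1]).round(1))
g=lambda L:[(x*.64,y*.64) for x,y in L]
print("rack",pix2world(c,g([(189,294),(260,290),(262,327),(191,331)]),30).round())
# wrist-free refine by fitting the known model: centre/yaw of cradle
from scipy.optimize import least_squares
obs=np.array(f([(77,272),(472,252),(74,178),(468,154),(68,70),(463,48)]))
M=np.array([[-77,130,0],[-77,-130,0],[-17,130,12],[-17,-130,12],[52,130,24],[52,-130,24]],float)
def T(p,M):
    co,si=np.cos(p[2]),np.sin(p[2]);return np.c_[p[0]+co*M[:,0]-si*M[:,1],p[1]+si*M[:,0]+co*M[:,1],M[:,2]]
r=least_squares(lambda p:(w2pix(c,T(p,M))-obs).ravel(),[500,50,0])
print(r.x,np.degrees(r.x[2]),np.abs(r.fun).max())
print("grv",T(r.x,np.array([[0,0,0.],[0,50,25],[-77,0,0]])))
```

```text
ramp [[535.1, 205.5, 0.0], [545.3, -56.5, 0.0]] [540.2  74.5   0. ] -2.23 262.2
crest [[596.2, 206.4, 12.0], [609.2, -54.6, 12.0]] [602.7  75.9  12. ] -2.86 261.3
back [[666.6, 209.3, 24.0], [678.5, -52.1, 24.0]] [672.5  78.6  24. ] -2.59 261.7
colends [[467.6, 129.0, 20.0], [472.7, -36.7, 20.0]] [470.2  46.1  20. ] -1.77 165.7
turq [[340.8, -34.2, 20.0], [382.7, -34.8, 20.0], [380.6, -197.4, 20.0]] [368.  -88.8  20. ] -89.2 41.9
pink [[352.6, 222.4, 20.0], [377.3, 190.3, 20.0]] [364.9 206.3  20. ] -37.61 40.5
rack [[522. 422.  30.]
 [529. 263.  30.]
 [445. 258.  30.]
 [438. 416.  30.]]
[6.19107405e+02 7.69384855e+01 4.26563080e-02] 2.4440264174179274 0.6708550075973676
grv [[619.10740508  76.93848549   0.        ]
 [616.97523642 126.89300337  25.        ]
 [542.17744755  73.65494575   0.        ]]
```

Call:
play_rows(plan=[[15,36,0,0,0,-0.11,1],[15,36,0,0,0,-0.11,1],[15,36,0,0,0,-0.1,1],[15,36,0,0,0,0,1],[15,36,0,0,0,0,1]])

```text
time_s: 0.52
eef_pos: [261.6, -306.9, 198.6]
ee_rot: [-0.003, 1.0, 0.011, -0.001]
force: [1.7, -0.4, 0.0]
grip_width: 1.001
```

Call:
play_rows(plan=[[15,36,0,0,0,0,1],[15,36,0,0,0,0,1],[15,36,0,0,0,0,1],[15,36,0,0,0,0,1],[15,36,0,0,0,0,1]])

```text
time_s: 0.93
eef_pos: [336.9, -117.1, 197.9]
ee_rot: [-0.003, 1.0, 0.009, -0.001]
force: [1.5, 0.4, 0.3]
grip_width: 0.997
```

Call:
play_rows(plan=[[15,38,0,0,0,0.025,1],[15,38,-10,0,0,0,1],[15,38,-15,0,0,0,1],[15,38,-15,0,0,0,1],[4,12,-20,0,0,0,1]])

```text
time_s: 1.35
eef_pos: [400.5, 49.2, 142.1]
ee_rot: [-0.002, 1.0, 0.024, 0.004]
force: [0.2, -0.4, -0.3]
grip_width: 1.003
```

Run:
```python
from h import *
print(sense()["eef_pos"],sense()["ee_rot"],sense()["force"])
c=cap("wrist");cv2.imwrite("pics/w1.png",cv2.resize(c["img"],(640,480)))
```

```text
[400.51840514  49.20726439 142.07868573] [-0.0018723   0.99970533  0.02386738  0.00401229] [ 0.19651453 -0.40110865 -0.25047285]
```

View pics/w1.png

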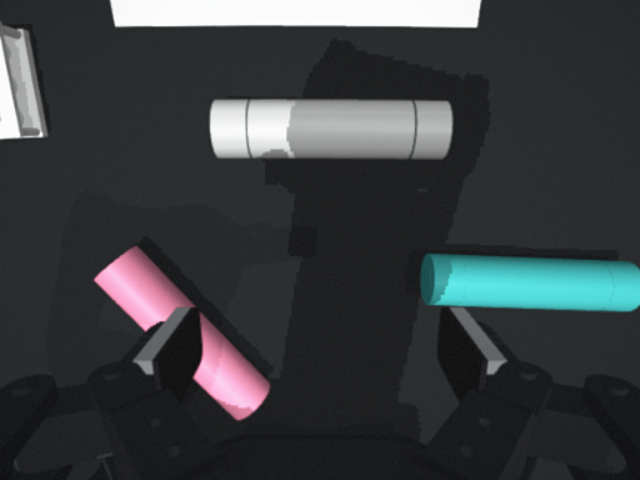

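Wrist view: the column runs (210,129) to (452,129) and the ramp foot edge is at row 26. Pink is at (95..269, 247..418) and turquoise starts at (422,280). I'll check clearances before going down.

Run:
```python
from h import *
c=cap("wrist");g=lambda L:[(x*.8,y*.8) for x,y in L]
for n,L,z in(("col",[(210,129),(452,129)],20),("colLong",[(330,99),(330,158)],20),("ramp",[(116,26),(478,26)],0),("pink",[(138,247),(95,280),(240,418),(269,382)],20),("turq",[(422,255),(425,304)],20)):
    print(n,pix2world(c,g(L),z).round(1).tolist())
```

```text
col [[464.5, 129.6, 20.0], [472.8, -39.5, 20.0]]
colLong [[488.3, 46.8, 20.0], [448.6, 44.6, 20.0]]
ramp [[532.5, 200.8, 0.0], [544.1, -55.0, 0.0]]
pink [[375.5, 186.8, 20.0], [346.7, 223.2, 20.0], [224.7, 110.2, 20.0], [262.4, 85.4, 20.0]]
turq [[380.0, -29.2, 20.0], [339.8, -36.4, 20.0]]
```

Call:
play_rows(plan=[[3,-1,-38,0,0,0,1],[3,-1,-38,0,0,0,1],[3,-1,-36,0,0,0,1],[0,0,-20,0,0,0,1],[0,0,-6,0,0,0,1]])

```text
time_s: 1.87
eef_pos: [409.6, 42.2, 0.7]
ee_rot: [-0.001, 1.0, 0.025, 0.005]
force: [0.5, 0.4, 0.0]
grip_width: 0.997
```

Call:
play_rows(plan=[[6,1,-3,0,0,-0.007,1],[5,1,0,0,0,0,1],[4,0,0,0,0,0,1],[4,0,0,0,0,0,1],[4,0,0,0,0,0,1]])

```text
time_s: 2.28
eef_pos: [436.8, 42.3, 1.3]
ee_rot: [-0.0, 1.0, 0.019, 0.007]
force: [-0.4, 0.6, 0.2]
grip_width: 1.001
```

Call:
play_rows(plan=[[4,0,0,0,0,0,1],[4,0,0,0,0,0,1],[4,1,0,0,0,0,1],[4,0,0,0,0,0,1],[4,0,0,0,0,0,1]])

```text
time_s: 2.7
eef_pos: [460.7, 43.2, 3.6]
ee_rot: [0.0, 1.0, 0.02, 0.009]
force: [-0.1, -0.2, 0.3]
grip_width: 1.0
```

Run:
```python
from h import *
print(sense()["eef_pos"])
c=cap("wrist");cv2.imwrite("pics/w2.png",cv2.resize(c["img"],(640,480)))
```

```text
[460.69685624  43.23074448   3.62771304]
```

View pics/w2.png

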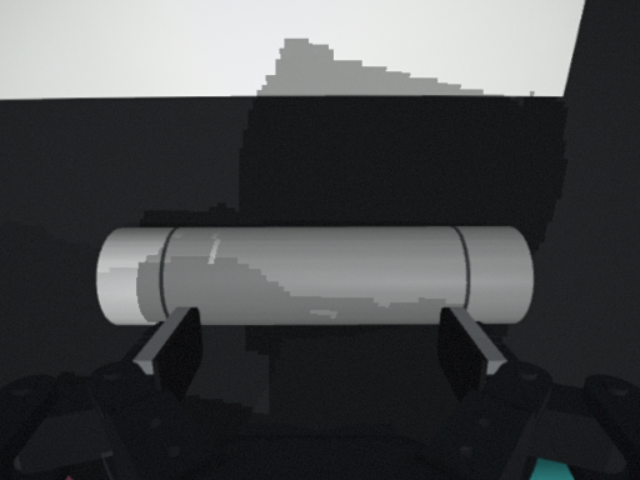

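The fingers sit squarely against the column's rear edge (row 324), symmetric and parallel. I keep rolling.

Call:
play_rows(plan=[[7,0,-1,0,0.009,0,1],[7,0,-0.5,0,0.007,0,1],[7,0,-0.5,0,0.004,0,1],[7,0,-0.5,0,0.002,0,1],[7,1,-0.5,0,0.002,0,1]])

```text
time_s: 3.17
eef_pos: [497.6, 44.4, 0.2]
ee_rot: [-0.0, 1.0, 0.02, -0.004]
force: [-0.3, -1.2, 0.4]
grip_width: 0.994
```

Run:
```python
from h import *
s=sense();print(s["eef_pos"],s["force"])
c=cap("wrist");cv2.imwrite("pics/w3.png",cv2.resize(c["img"],(640,480)))
```

```text
[4.97582760e+02 4.43650095e+01 2.04462408e-01] [-0.25709742 -1.16319893  0.44329457]
```

View pics/w3.png

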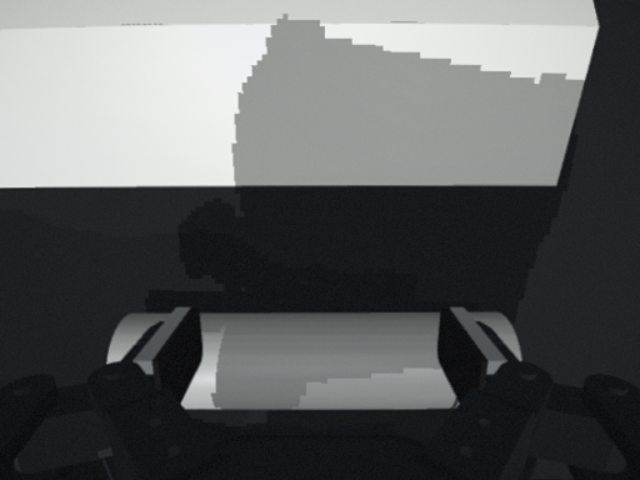

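Run:
```python
from h import *
s=sense();print(s["eef_pos"],s["ee_rot"])
c=cap("wrist");T=np.array(c["world_to_cam"]);print("cam",-T[:3,:3].T@T[:3,3],T[:3,:3].round(3).tolist())
g=lambda L:[(x*.8,y*.8) for x,y in L]
for z in (20,30,40,): print(z,pix2world(c,g([(320,313),(320,408),(108,360),(521,360)]),z).round(1).tolist())
print("ramp",pix2world(c,g([(0,187),(557,186)]),0).round(1))
for z in(0,13,30,45):print("tip at z",z,pix2world(c,g([(182,308),(200,308),(440,308)]),z).round(1).tolist())
for x in(485,497,510):
  for z in (13,20,40): print(x,z,(w2pix(c,[[x,44-42,z],[x,44+42,z]])/.8).round().tolist())
c=cap("top");cv2.imwrite("pics/t2.png",cv2.resize(c["img"][120:260,160:340],None,fx=4.2,fy=4.2,interpolation=cv2.INTER_CUBIC))
c=cap("scene");cv2.imwrite("pics/s2.png",cv2.resize(c["img"][110:250,190:370],None,fx=4.2,fy=4.2,interpolation=cv2.INTER_CUBIC))
```

```text
[4.98902318e+02 4.43913494e+01 2.94795533e-01] [-2.30822114e-04  9.99799088e-01  1.97608745e-02 -3.35234706e-03]
cam [569.07078395  46.2002668  170.92771787] [[0.039, -0.999, -0.001], [0.959, 0.038, -0.28], [0.28, 0.01, 0.96]]
20 [[495.0, 43.2, 20.0], [448.0, 41.3, 20.0], [468.6, 134.6, 20.0], [475.8, -45.1, 20.0]]
30 [[500.0, 43.4, 30.0], [456.0, 41.6, 30.0], [475.2, 128.7, 30.0], [482.0, -39.1, 30.0]]
40 [[504.9, 43.6, 40.0], [464.1, 41.9, 40.0], [481.9, 122.9, 40.0], [488.1, -33.0, 40.0]]
ramp [[539.4 184.9   0. ]
 [549.2 -57.3   0. ]]
tip at z 0 [[485.1, 107.7, 0.0], [485.5, 99.2, 0.0], [490.0, -13.4, 0.0]]
tip at z 13 [[491.5, 103.0, 13.0], [491.8, 95.1, 13.0], [496.0, -8.9, 13.0]]
tip at z 30 [[499.8, 96.9, 30.0], [500.1, 89.9, 30.0], [503.8, -3.0, 30.0]]
tip at z 45 [[507.2, 91.5, 45.0], [507.5, 85.2, 45.0], [510.8, 2.3, 45.0]]
485 13 [[412.0, 330.0], [222.0, 323.0]]
485 20 [[416.0, 338.0], [218.0, 331.0]]
485 40 [[428.0, 365.0], [205.0, 357.0]]
497 13 [[415.0, 305.0], [221.0, 298.0]]
497 20 [[419.0, 312.0], [217.0, 305.0]]
497 40 [[432.0, 336.0], [203.0, 328.0]]
510 13 [[419.0, 277.0], [220.0, 269.0]]
510 20 [[423.0, 283.0], [216.0, 275.0]]
510 40 [[436.0, 304.0], [202.0, 295.0]]
```

View pics/s2.png

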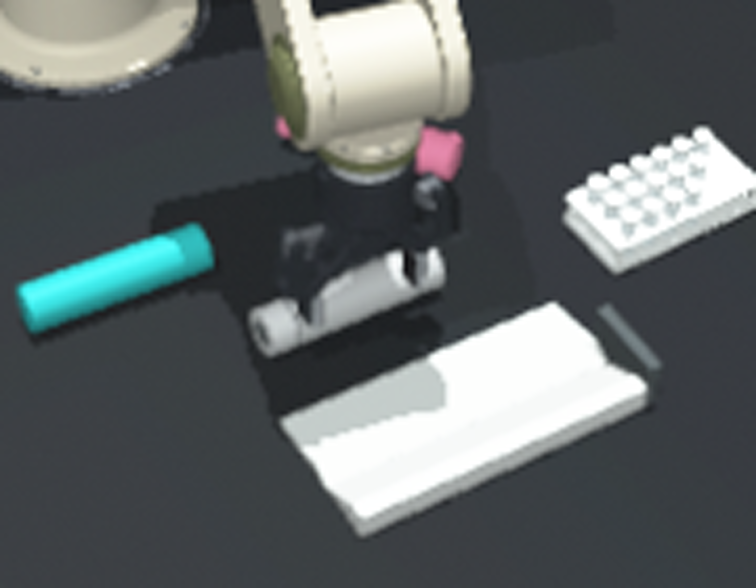

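The column hasn't moved: it is still at x≈472, and the fingertips seem to be above it. I check the tip height by triangulating the scene and wrist views.

Run:
```python
from h import *
c=cap("scene");w=cap("wrist")
for x in (490,500,510):
  for z in (13,25,35,45,55):
    P=[[x,44-47,z],[x,44+47,z]]
    p=(w2pix(c,P)-[190,110])*4.2
    print(x,z,p.round().tolist(),(w2pix(w,P)/.8).round().tolist())
print("colends",((w2pix(c,[[475,-36,20],[469,125,20],[475,-36,40],[469,125,40]])-[190,110])*4.2).round().tolist())
i=w["img"][230:400,60:460];cv2.imwrite("pics/w4.png",np.clip(cv2.resize(i,None,fx=2,fy=2,interpolation=cv2.INTER_CUBIC).astype(float)*1.8,0,255).astype(np.uint8))
```

```text
490 13 [[305.0, 336.0], [407.0, 298.0]] [[426.0, 315.0], [210.0, 307.0]]
490 25 [[305.0, 326.0], [407.0, 288.0]] [[433.0, 329.0], [202.0, 320.0]]
490 35 [[305.0, 318.0], [408.0, 280.0]] [[440.0, 341.0], [194.0, 333.0]]
490 45 [[304.0, 310.0], [408.0, 271.0]] [[448.0, 356.0], [186.0, 346.0]]
490 55 [[304.0, 301.0], [408.0, 263.0]] [[457.0, 372.0], [177.0, 362.0]]
500 13 [[310.0, 345.0], [412.0, 306.0]] [[429.0, 294.0], [209.0, 286.0]]
500 25 [[310.0, 335.0], [413.0, 296.0]] [[436.0, 306.0], [201.0, 298.0]]
500 35 [[310.0, 326.0], [413.0, 288.0]] [[444.0, 318.0], [193.0, 309.0]]
500 45 [[310.0, 318.0], [414.0, 279.0]] [[452.0, 331.0], [184.0, 321.0]]
500 55 [[310.0, 309.0], [414.0, 271.0]] [[462.0, 346.0], [175.0, 335.0]]
510 13 [[316.0, 353.0], [418.0, 314.0]] [[431.0, 272.0], [208.0, 264.0]]
510 25 [[316.0, 343.0], [419.0, 304.0]] [[439.0, 283.0], [200.0, 274.0]]
510 35 [[316.0, 335.0], [419.0, 296.0]] [[447.0, 293.0], [192.0, 284.0]]
510 45 [[316.0, 326.0], [420.0, 287.0]] [[456.0, 305.0], [183.0, 295.0]]
510 55 [[316.0, 318.0], [420.0, 279.0]] [[466.0, 318.0], [172.0, 307.0]]
colends [[260.0, 332.0], [431.0, 263.0], [259.0, 315.0], [432.0, 246.0]]
```

View pics/w4.png

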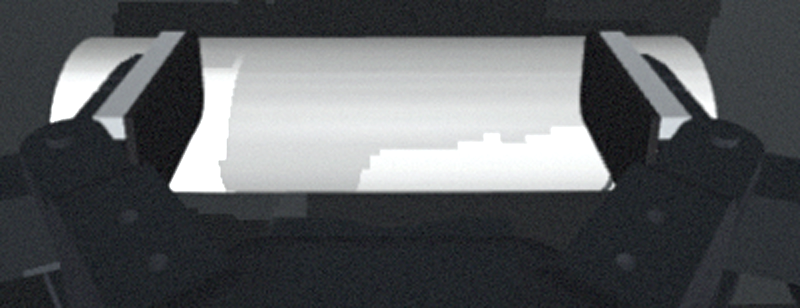

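The tips are at z≈45, just above the column's 40 mm top, so the open fingers slid over without touching. I lift slightly, back off, shut the fingers clear of everything and measure again.

Call:
play_rows(plan=[[0,0,20,0,0,0,1],[-30,-1,20,0,-0.004,0,1],[-35,-1,0,0,-0.004,0,0],[-25,-1,0,0,0,0,-1],[0,0,0,0,0,0,-1]])

```text
time_s: 3.88
eef_pos: [401.7, 41.6, 41.0]
ee_rot: [-0.0, 1.0, 0.02, -0.0]
force: [-0.2, -0.7, -0.3]
grip_width: 0.607
```

Call:
play_rows(plan=[[0,0,0,0,0,0,-1],[0,0,0,0,0,0,-1],[0,0,0,0,0,0,-1],[0,0,0,0,0,0,-1],[0,0,0,0,0,0,-1]])

```text
time_s: 4.3
eef_pos: [403.3, 41.3, 41.6]
ee_rot: [-0.0, 1.0, 0.02, 0.001]
force: [-0.5, -0.5, 0.5]
grip_width: 0.001
```

Run:
```python
from h import *
s=sense();print(s["eef_pos"],s["ee_rot"],s["grip_width"])
w=cap("wrist");c=cap("scene")
a=np.clip(cv2.resize(w["img"],(512,384))*1.6,0,255).astype(np.uint8)
p=s["eef_pos"];print("TCP wrist px",w2pix(w,[p,p+[0,0,13],p+[0,0,30]]).round(1).tolist(),"scene",w2pix(c,[p,p+[0,0,30]]).round(1).tolist())
q=w2pix(c,[p])[0];u,v=int(q[0]),int(q[1])
b=cv2.resize(c["img"][v-40:v+40,u-30:u+23],(254,384),interpolation=cv2.INTER_CUBIC);b=np.clip(b*1.6,0,255).astype(np.uint8)
print("scene crop scale 4.8 origin",u-30,v-40)
cv2.imwrite("pics/w5.png",np.hstack([a,b]))
```

```text
[403.28239329  41.33638436  41.64408724] [-8.61577374e-06  9.99802972e-01  1.98307698e-02  8.71012418e-04] 0.000833835567724566
TCP wrist px [[254.1, 228.9], [254.0, 238.0], [253.8, 252.1]] scene [[262.7, 163.9], [262.7, 157.7]]
scene crop scale 4.8 origin 232 123
```

View pics/w5.png

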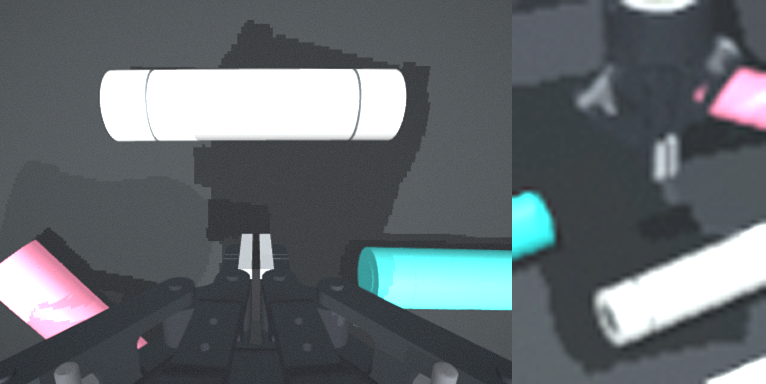

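The shut tips sit about 28 mm above the reported TCP, and the open ones about 43 mm. So the reported TCP lies beyond the real tips, and I have to command about 30 mm lower. I reopen and go down, watching the force.

Call:
play_rows(plan=[[3,1,0,0,0,0,1],[3,1,-12,0,0,0,1],[2,1,-12,0,0,0,1],[1,0,-12,0,0,0,1],[0,0,-10,0,0,0,1]])

```text
time_s: 4.82
eef_pos: [415.8, 44.4, -4.6]
ee_rot: [0.0, 1.0, 0.02, 0.004]
force: [-0.5, 0.0, -0.2]
grip_width: 0.711
```

Call:
play_rows(plan=[[0,0,-8,0,0,0,1],[0,0,-8,0,0,0,1],[0,0,-5,0,0,0,1],[0,0,-3,0,0,0,1],[0,0,0,0,0,0,1]])

```text
time_s: 5.23
eef_pos: [415.8, 44.7, -32.0]
ee_rot: [0.0, 1.0, 0.02, 0.002]
force: [0.4, -0.2, 0.3]
grip_width: 0.995
```

Call:
play_rows(plan=[[6,0,-0.4,0,0.002,0,1],[5,0,-0.4,0,0.002,0,1],[4,0,-0.4,0,0.002,0,1],[4,0,-0.4,0,0.002,0,1],[4,0,-0.4,0,0.002,0,1]])

```text
time_s: 5.65
eef_pos: [441.6, 44.6, -33.0]
ee_rot: [0.0, 1.0, 0.02, -0.002]
force: [-3.2, 0.2, 1.8]
grip_width: 1.003
```

Call:
play_rows(plan=[[4,0,-0.3,0,0.001,0,1],[4,0,-0.3,0,0.001,0,1],[5,0,-0.3,0,0.001,0,1],[5,0,-0.3,0,0.001,0,1],[5,0,-0.3,0,0.001,0,1]])

```text
time_s: 6.07
eef_pos: [467.3, 44.6, -34.4]
ee_rot: [0.0, 1.0, 0.02, -0.005]
force: [0.3, -0.3, 0.4]
grip_width: 0.997
```

Run:
```python
from h import *
s=sense();print(s["eef_pos"],s["ee_rot"],s["force"])
w=cap("wrist");cv2.imwrite("pics/w6.png",np.clip(w["img"]*1.4,0,255).astype(np.uint8))
```

```text
[467.26466568  44.58005586 -34.39966817] [ 2.74697913e-04  9.99791250e-01  1.98348136e-02 -4.89511073e-03] [ 0.34106122 -0.30629239  0.35850442]
```

View pics/w6.png

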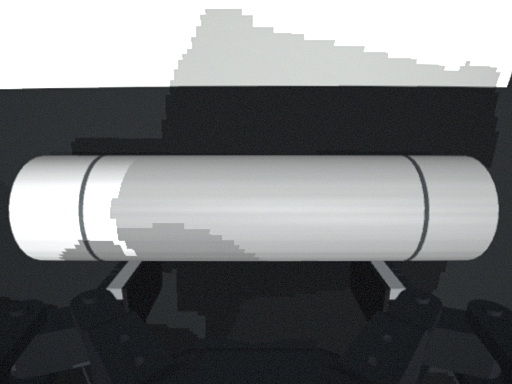

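Call:
play_rows(plan=[[6,0,0.2,0,-0.003,0,1],[6,0,0.2,0,-0.002,0,1],[6,1,0.2,0,-0.001,0,1],[6,0,0.2,0,0,0,1],[6,0,0.5,0,0,0,1]])

```text
time_s: 6.53
eef_pos: [500.4, 45.7, -33.1]
ee_rot: [0.0, 1.0, 0.02, -0.002]
force: [-0.5, 0.6, 0.4]
grip_width: 0.998
```

Call:
play_rows(plan=[[6,0,1,0,0,0,1],[6,0,1,0,0,0,1],[6,1,1,0,0,0,1],[6,0,1,0,0,0,1],[6,0,1,0,0,0,1]])

```text
time_s: 6.95
eef_pos: [531.5, 47.1, -28.1]
ee_rot: [0.0, 1.0, 0.02, -0.005]
force: [-4.3, -0.6, 2.9]
grip_width: 1.001
```

Call:
play_rows(plan=[[5,0,1,0,-0.002,0,1],[5,0,1,0,-0.002,0,1],[5,1,1,0,-0.001,0,1],[5,0,1,0,-0.001,0,1],[5,0,1,0,0,0,1]])

```text
time_s: 7.37
eef_pos: [558.5, 48.3, -22.6]
ee_rot: [0.0, 1.0, 0.02, -0.002]
force: [-4.7, -1.0, 2.5]
grip_width: 1.004
```

Call:
play_rows(plan=[[4,0,1,0,-0.001,0,1],[4,0,1,0,0,0,1],[4,1,0.5,0,0,0,1],[3,0,0.5,0,0,0,1],[3,0,0.5,0,0,0,1]])

```text
time_s: 7.78
eef_pos: [580.6, 49.2, -18.3]
ee_rot: [0.0, 1.0, 0.02, 0.001]
force: [0.4, 0.1, -0.4]
grip_width: 0.999
```

Call:
play_rows(plan=[[-12,0,4,0,0,0,1],[-10,0,25,0,0,0,1],[0,0,35,0,0,0,0],[0,-10,35,0,0,0,-1],[0,-15,10,0,0,0,-1]])

```text
time_s: 8.2
eef_pos: [558.6, 25.6, 91.9]
ee_rot: [-0.0, 1.0, 0.021, 0.0]
force: [1.1, 0.5, 0.7]
grip_width: 0.603
```

Run:
```python
from h import *
s=sense();print(s["eef_pos"],s["ee_rot"],s["force"])
w=cap("wrist");cv2.imwrite("pics/w7.png",cv2.resize((w["img"]*.8).astype(np.uint8),(640,480)))
import pickle;pickle.dump(w,open("w7.pkl","wb"))
```

```text
[558.59837325  25.61022018  91.91023732] [-1.83019516e-04  9.99776180e-01  2.11530638e-02  3.23771214e-04] [1.09747137 0.49513467 0.73723716]
```

View pics/w7.png

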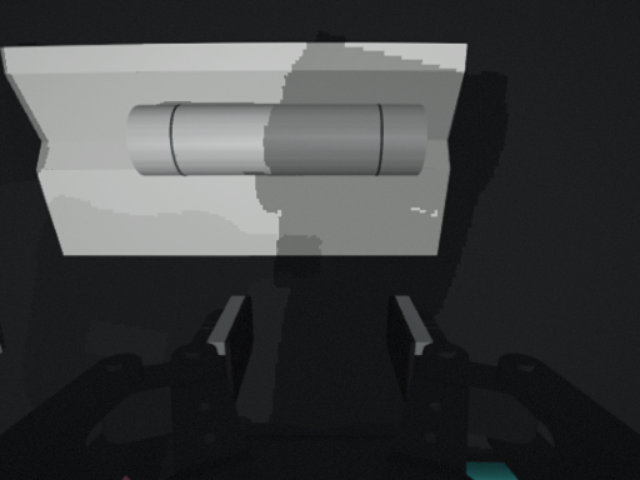

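Wrist view: the column is seated in the V, parallel to it, with its ends at (127,140) and (427,140). The groove's open end is at x≈450. Next I work out the end push.

Run:
```python
import pickle;from h import *
w=pickle.load(open("w7.pkl","rb"));g=lambda L:[(x*.8,y*.8) for x,y in L]
o=np.array([619.1,76.9]);a=.0427;R=np.array([[np.cos(a),np.sin(a)],[-np.sin(a),np.cos(a)]])
for n,L,z in(("col",[(127,140),(427,140)],25),("crest",[(38,170),(450,168)],12),("foot",[(62,255),(437,255)],0)):
    P=pix2world(w,g(L),z)[:,:2];print(n,P.round(1).tolist(),((P-o)@R.T).round(1).tolist())
f=lambda x,y:(o+R.T@[x,y]).round(1)
print("start",f(0,-140),"end TCP (tip half 14.5)",f(0,-30-14.5), "end col",f(0,-105))
```

```text
col [[617.8, 139.5], [624.9, -34.8]] [[1.4, 62.6], [1.0, -111.8]]
crest [[597.0, 204.2], [608.6, -54.4]] [[-16.7, 128.2], [-16.1, -130.8]]
foot [[536.9, 204.2], [548.1, -57.0]] [[-76.7, 130.7], [-76.7, -130.8]]
start [625.1 -63. ] end TCP (tip half 14.5) [621.   32.4] end col [623.6 -28. ]
```

Call:
play_rows(plan=[[12,-22,0,0,0,0,-1],[12,-22,0,0,0,0,-1],[12,-22,0,0,0,0,-1],[12,-22,0,0,0,0,-1],[12,-15,0,0,0,0,-1]])

```text
time_s: 8.67
eef_pos: [622.2, -82.2, 93.0]
ee_rot: [0.001, 1.0, 0.021, 0.004]
force: [-0.2, 0.7, -0.7]
grip_width: -0.002
```

Call:
play_rows(plan=[[8,0,-20,0,0,0,-1],[3,0,-30,0,0,0,-1],[0,0,-25,0,0,0,-1],[0,0,-15,0,0,0,-1],[0,0,-5,0,0,0,-1]])

```text
time_s: 9.08
eef_pos: [638.2, -87.1, -7.1]
ee_rot: [0.002, 1.0, 0.018, 0.008]
force: [-0.3, -0.2, -0.3]
grip_width: -0.002
```

Call:
play_rows(plan=[[-8,2,-4,0,0.008,0,-1],[-4,3,-3,0,0.004,0,-1],[0,3,0,0,0,0,-1],[0,0,0,0,0,0,-1],[0,0,0,0,0,0,-1]])

```text
time_s: 9.5
eef_pos: [626.5, -78.0, -15.8]
ee_rot: [0.002, 1.0, 0.018, 0.002]
force: [-0.2, 0.6, 0.4]
grip_width: 0.003
```

Call:
play_rows(plan=[[-0.5,6,2,0,0,0,-1],[0,5,0,0,0,0,-1],[0,5,0,0,0,0,-1],[-0.5,5,0,0,0,0,-1],[0,5,0,0,0,0,-1]])

```text
time_s: 9.92
eef_pos: [627.4, -50.4, -11.0]
ee_rot: [0.002, 1.0, 0.018, 0.005]
force: [0.0, -0.1, 0.3]
grip_width: -0.001
```

Call:
play_rows(plan=[[0,5,0,0,0,0,-1],[-0.5,5,0,0,0,0,-1],[0,5,0,0,0,0,-1],[0,5,0,0,0,0,-1],[-0.5,5,0,0,0,0,-1]])

```text
time_s: 10.33
eef_pos: [626.5, -23.6, -10.8]
ee_rot: [0.003, 1.0, 0.018, 0.005]
force: [0.7, -2.5, -0.4]
grip_width: -0.001
```

Call:
play_rows(plan=[[-1.2,5,0,0,0.002,0,-1],[-1.2,5,0,0,0.002,0,-1],[-1,5,0,0,0.001,0,-1],[-0.8,5,0,0,0,0,-1],[-0.5,5,0,0,0,0,-1]])

```text
time_s: 10.75
eef_pos: [621.8, 3.6, -10.7]
ee_rot: [0.004, 1.0, 0.018, 0.003]
force: [0.4, -2.2, 0.1]
grip_width: 0.001
```

Call:
play_rows(plan=[[-0.5,4,0,0,0,0,-1],[-0.5,4,0,0,0,0,-1],[-0.5,4,0,0,0,0,-1],[-0.5,3,0,0,0,0,-1],[-0.5,3,0,0,0,0,-1]])

```text
time_s: 11.17
eef_pos: [618.9, 24.1, -10.8]
ee_rot: [0.004, 1.0, 0.018, 0.003]
force: [0.5, -2.2, -0.2]
grip_width: 0.001
```

Call:
play_rows(plan=[[0.5,2.5,0,0,0,0,-1],[0.2,2.5,0,0,0,0,-1],[0,2,0,0,0,0,-1],[0,2,0,0,0,0,-1]])

```text
time_s: 11.5
eef_pos: [619.0, 33.4, -10.8]
ee_rot: [0.004, 1.0, 0.018, 0.002]
force: [-0.7, -18.4, 0.4]
grip_width: 0.003
```

Call:
play_rows(plan=[[0,2,0,0,0,0,-1],[0,1.5,0,0,0,0,-1]])

```text
time_s: 11.67
eef_pos: [619.0, 32.9, -10.7]
ee_rot: [0.008, 1.0, 0.019, 0.001]
force: [-1.6, -10.1, 0.0]
grip_width: -0.0
```

The force jumped to 18 N at the expected place, so the column is against the stop. I retreat along the groove, then go up and clear.

Call:
play_rows(plan=[[0.2,-4,0,0,0,0,-1],[0.5,-10,0,0,0,0,-1],[0.5,-12,0,0,0,0,-1],[0,-6,30,0,0,0,-1],[0,-10,40,0,0,0,-1]])

```text
time_s: 12.08
eef_pos: [615.3, -9.3, 52.8]
ee_rot: [0.005, 1.0, 0.019, -0.006]
force: [-0.2, 0.0, 1.1]
grip_width: -0.002
```

Call:
play_rows(plan=[[-25,-30,30,0,0,0,-1],[-25,-30,30,0,0,0,-1],[-25,-30,15,0,0,0,-1],[-25,-30,0,0,0,0,-1],[0,0,0,0,0,0,-1]])

```text
time_s: 12.5
eef_pos: [523.2, -126.9, 128.0]
ee_rot: [0.006, 1.0, 0.019, 0.001]
force: [-1.2, 0.2, 0.2]
grip_width: -0.004
```

Run:
```python
from h import *
s=sense();print(s["time_s"],s["eef_pos"],s["force"])
c=cap("top");s2=cap("scene")
a=cv2.resize(c["img"][125:225,110:310],(800,400),interpolation=cv2.INTER_CUBIC)
b=cv2.resize(s2["img"][150:250,240:440],(400,200),interpolation=cv2.INTER_CUBIC)
d=cv2.resize(s2["img"],(267,200));im=np.zeros((600,800,3),np.uint8);im[:400]=a;im[400:,:400]=b;im[400:,400:667]=d
cv2.imwrite("pics/fin.png",(im*.85).astype(np.uint8))
import pickle;pickle.dump((c,s2),open("fin.pkl","wb"))
# expected px of column ends at y=-30,130 in crop
o=np.array([619.1,76.9]);k=.0427;R=np.array([[np.cos(k),-np.sin(k)],[np.sin(k),np.cos(k)]])
P=[np.r_[o+R@[0,y],25] for y in(-30,130)];print(((w2pix(c,P)-[110,125])*4).round())
```

```text
12.5 [ 523.24295434 -126.91882032  128.00977125] [-1.23380219  0.190255    0.16018282]
[[471. 139.]
 [291. 148.]]
```

View pics/fin.png

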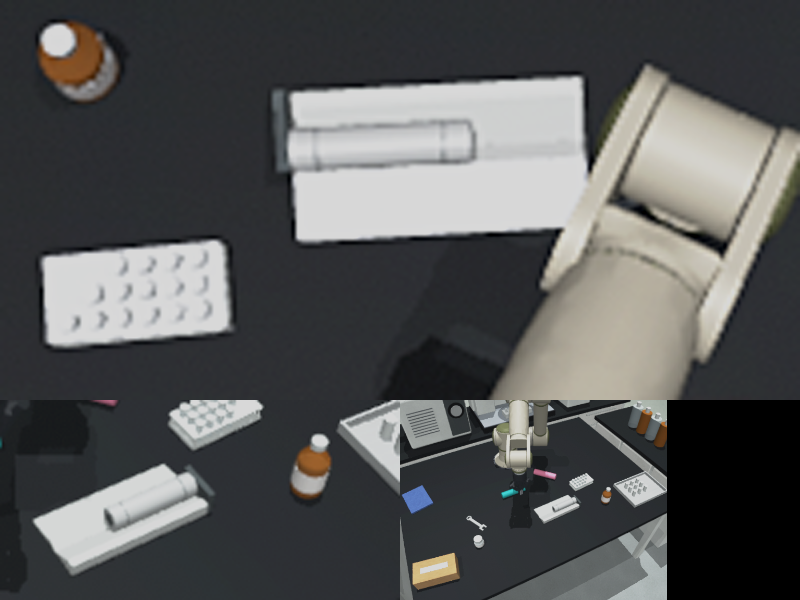

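The column lies in the groove from pixel 288 to 474 (expected 291 to 471), touching the plate at (281,130). The rack and bottle look undisturbed and the arm is clear. I let it settle, check it is still and hand in.

Call:
play_rows(plan=[[0,0,0,0,0,0,-1],[0,0,0,0,0,0,-1],[0,0,0,0,0,0,-1],[0,0,0,0,0,0,-1],[0,0,0,0,0,0,-1]])

```text
time_s: 13.02
eef_pos: [527.3, -121.1, 126.0]
ee_rot: [0.005, 1.0, 0.022, 0.0]
force: [0.4, -0.1, 0.1]
grip_width: 0.002
```

Run:
```python
from h import *
import pickle
a=pickle.load(open("fin.pkl","rb"))[0]["img"].astype(int);b=cap("top")["img"].astype(int);z=pickle.load(open("top.pkl","rb"))["img"].astype(int)
print("column area change",np.abs(a-b)[140:170,178:245].max(),"| rack/bottle, jar/wrench since start",np.abs(b-z)[125:215,115:172].max(),np.abs(b-z)[140:220,342:380].mean().round(2))
print(sense()["force"],ctrl.finish_job())
```

```text
column area change 4 | rack/bottle, jar/wrench since start 5 0.86
the job is handed in; nothing more can be done
[ 0.32776685 -0.06142557  0.88964741] None
```

The steel column is lying in the V groove with its end against the stop plate, and I handed the job in at about 13 s. I rolled it up the ramp with the outside of the open fingers, then pushed it endways with the shut fingers. The push force rose from about 2 N to 18 N at the stop, and I then backed the arm clear.

**Last checks:**
- **Column end:** in the top view it ran from pixel 288 to 474, against a predicted 291 to 471.
- **Column still:** two top pictures about 0.5 s apart showed no movement.
- **Other things:** the rack and bottle had not changed since the start, and the jar and wrench showed almost no change. I judged these by comparing pictures only.
- **Robot clear:** the force reading was about zero at the end.

**What disagreed:**
- **Tip height:** the real fingertips sit about 28 mm above the reported TCP. My first pass therefore went over the column without moving it, and I corrected the height before rolling.
- **Wrist-camera ends:** the wrist camera measured the seated column about 14 mm too long, so I used the top-view position and the contact forces instead.

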